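# Put the run-down battery pack on charge

## Task

One of the two battery packs standing in the blue rack is run down: it shows a single red lamp, the other shows four green ones. Put the run-down pack on the charger: hook its yellow tabs under the lip of the charger's head with the pack tilted, swing its other end down, and press it home until the orange latch snaps over it and it lies flat on the bed. Let go of it, leave the full pack standing in its pocket, and do not disturb anything else on the bench.

Things in the scene. Friction and masses are not known exactly. Their poses are not given: they have to be found in the camera images.
- pack_flat: The run-down pack (one red lamp of four): black block 62 x 42 x 130 mm, 0.35-0.7 kg, upright in one of the rack's pockets. Origin: centre of its butt end, which it stands on. z: along its length to the tab end; x: width, -31 to 31; y: thickness, +21 its back (ribs, lamps), -21 its underside (brass contacts). Butt end has a notch for the latch: x -13 to 13, y -5 to 21, z 0 to 12. Plain sides.
- pack_flat_tabs (a point): Midway between the tips of the pack's two yellow tabs: (0, -15, 142) mm in the pack's frame. Each tab is 14 wide (centred at x = -18 and 18) and 6 thick (y -18 to -12) and stands 12 mm out of the tab end (z 130 to 142).
- pack_flat_heel (a point): Middle of the underside's edge at the butt end: (0, -21, 0) mm in the pack's frame.
- pack_full: The charged pack: same shape and frame, four green lamps. It stands in the rack's other pocket and stays there.
- rack: Blue two-pocket stand fixed to the bench. Origin: centre of its underside. Pockets at x = -54 and +54 mm, inside 68 (x) x 48 (y), floor 8 and rim 53 mm above the bench, walls 4. The packs stand in them with axes parallel to the rack's. The bench between rack and charger on the robot's side (x 0.40 to 0.50 m, y -0.02 to 0.13 m) is clear.
- charger: Grey dock fixed to the bench, 100 (x) x 244 (y, -150 to 94) mm; origin on the bench, z up. Head 66 tall at y -150 to -84, then the lip, bed from y = -70 to the end wall at y = 64 (13 above the bed), latch in its middle. Guide cheeks 13 high, 67 apart at y -70 to -44 and 42 to 64; open for fingers between. A seated pack lies on its underside: its z along the charger's -y, its x along x, its y up.
- lip (a point): Middle of the lower front edge of the charger's lip, (0, -70, 32) mm in the charger's frame. The lip is a black bar across the charger, y -84 to -70, z 32 to 39, with a 12 mm high slot under it, 14 mm deep and 67 mm wide, for the tabs. They go in with the pack nose down by 15 to 25 degrees, its butt end above the latch.
- bed (a point): Middle of the charger's bed surface (black pad): (0, -3, 20) mm in the charger's frame. The bed is 134 mm long for the 130 mm pack.
- latch (a joint): The charger's orange latch, 20 mm wide, m: 0 = home, grows to 0.010 pushed back (+y of the charger). At home the nose reaches y = 57, its underside 17.5 and its slope's top 31 mm above the bed; stem y 67 to 79, top 36 above the bed. Spring 4 N (home) to 6.5 N. The butt end pressed down (2 to 12 N besides its weight) pushes it back; it snaps home in the notch when the pack is down.
- crucible_foil: White crucible with a foil cap, 60 mm across and 61 tall; origin at the centre of its foot. A bystander.
- crucible_lid: White crucible with a knobbed lid, 64 mm across and 73 tall; origin at the centre of its foot. A bystander.
- screwdriver: Screwdriver with a red handle lying on the bench. A bystander.
Not all that is in view belongs to the job. What is shaped like the pack_full but turquoise is not meant.

How it is judged:
By the outcome, as a careful person would: the job done as asked, in the order asked, and still so for the second after the job is handed in, with the robot touching nothing.
It also fails if it takes over 58 s, if anything falls off the work surface, if the arm or the gripper's body presses on something with over 40 N, if the wrist force passes 120 N, or if a joint passes its speed limit or range.

## Robot

A 6-joint arm with a two-finger parallel gripper is mounted at the origin on the work surface. World frame = base frame: x ahead of the robot, y to its left, z up, the work surface at z = 0. Lengths are in m, angles in rad, forces in N, time in s.
With the tool pointing down it reaches from about 0.25 to 0.775 m from the base axis. Payload 4 kg.
Tool frame: the origin (TCP) lies midway between the tips of the shut fingers; the grasp point (between the pads) lies 19 mm behind it; z points along the fingers, y is the line along which they close (so a half turn about z gives the same grasp; the last joint's range is limited). The gripper opens to 94 mm and grips with 3 to 60 N. Pads are 16 mm wide; open, the fingers measure 119 mm over their backs; the gripper's body (75 mm by 177 mm) begins 78 mm behind the grasp point.
Start: joints at [1.004, 0.087, 1.371, -0, 1.684, -0.103], TCP at [0.246, 0.492, 0.206] pointing down, gripper open.
Joint ranges: [-3.1, 3.1], [-0.76, 2.03], [0.27, 2.55], [-1.08, 4.22], [0.17, 2.65], [-2.57, 2.57]. Speed limits (rad/s): [2.79, 2.79, 3.14, 3.14, 3.14, 3.14].

## Interface

Orientations are given as [roll, pitch, yaw] about the fixed x, y, z axes, in that order (R = Rz(yaw) Ry(pitch) Rx(roll)).
In Python, from bench import get_obs, snapshot, close_job gives the robot as it stands. The module is installed in compiled form; this text tells all that it offers.
- The arm moves only by the tool drive_tool, never from a script. Its argument "commands" is a list of rows, each a list of 6 numbers: the shift along the tool's x, y, z in units of 0.04 m (1.0 is 0.04 m), then the turn, a rotation vector about the tool's x, y, z in units of 0.1 rad (1.0 is 0.1 rad). In form: [[dx, dy, dz, wx, wy, wz], ...]. A call has 1 to 20 rows; each row shifts and turns the commanded pose from where the row before left it, along the tool's axes as they then stand; what a row does not reach is not made up. A row lasts 1/8 s, in which the tool goes at most 62.5 mm and 10.7 degrees, less where a joint would pass 70% of its speed; a pose out of reach is approached as far as the arm can. A call with a number of a shift or a turn outside -1 to 1 is refused whole. A call with a gripper value outside its range is refused whole. "gripper" is the closure, from 0 (fully open) to 1 (shut), set as the call begins (left out, the last holds). The fingers move at their own pace and stop on an object; the grip force is fixed at half the most. Time passes only in rows, so rows that do not move let the fingers close. It gives the time, the measured TCP pose, the force, the opening and the grip force at its end, in the units of the state.
- get_obs(): the state, without advancing time (a new reading comes with each control period).
- snapshot(name): name is "scene" or "top"; returns a dict with "image" (400x640x3 uint8, blue, green, red), "range_z" (400x640 float32, m along the optical axis (not along the pixel's ray), 0 where there is no reading), "fx", "fy", "cx", "cy" (pixels), "rvec" (rotation vector, rad) and "tvec" (3), from world to camera coordinates, as OpenCV has them. Camera axes: x right, y down, z forward; pixel columns grow to the right and rows downward; lengths in m; the calibration is good to about 2 mm. A picture is of the moment at which its call begins.
- close_job(): hands the job in; it is judged then, once.
The state is a dict: "time": time; "joint_positions": joint angles; "qvel": joint speeds; "joint_torque": joint torques, N m; "tool_pos": TCP position; "ee_rot": TCP orientation; "wrist_force": force on the tool from outside, world axes, zero at the start; "wrist_torque": the same for the moment, N m; "width": finger opening in m; "finger_force": force on a finger pad.
Only numpy, scipy, OpenCV 4.12 (cv2) and the standard library are available. Lean on these libraries where they do the work, as an engineer would, in place of code of your own. Each camera call takes 0.05 s, during which the arm holds its last target. There are 200 camera calls.

## Working session

There is one attempt and no reset: what is moved stays moved. The work goes in short steps, Python scripts to look and compute and a tool call to move; the robot and the scene stay as the last step left them, time stands still between calls to the robot, and variables do not carry over. Pictures are saved under pics/ and viewed, at most 10 in all, crops included, and the job is handed in when it is done.

Besides the shell and the picture viewer there is one more tool, called after ">>>" as a command line: name --pt "numbers of a row" for each row, then --argument value for the rest. drive_tool: Moves the arm, as the interface text tells. Its arguments: {"type":"object","properties":{"commands":{"type":"array"},"gripper":{"type":"number"}},"required":["commands"]}

```bash
mkdir -p pics; cat > h.py <<'E'
import numpy as np, cv2
from bench import get_obs, snapshot, close_job
def cloud(s):
    z=s["range_z"].astype(float); v,u=np.indices(z.shape)
    P=np.stack([(u-s["cx"])/s["fx"]*z,(v-s["cy"])/s["fy"]*z,z],-1)
    R=cv2.Rodrigues(np.array(s["rvec"],float))[0]
    W=(P-np.array(s["tvec"]).reshape(3))@R
    W[z==0]=np.nan
    return W
E
python3 - <<'E'
from h import *
for n in("scene","top"):
    s=snapshot(n); cv2.imwrite(f"pics/{n}0.png",s["image"]); np.savez(f"{n}0.npz",im=s["image"],W=cloud(s))
print(get_obs())
E
```

```text
{'time': 0.1, 'joint_positions': array([ 1.00390647e+00,  8.79205188e-02,  1.37207677e+00, -1.23967648e-05,
        1.68361696e+00, -1.03092390e-01]), 'qvel': array([ 0.00176473, -0.00172048, -0.00345845, -0.0013552 , -0.00020232,
        0.00075099]), 'joint_torque': array([ 2.31612546e-03, -3.41251624e+01, -3.03302586e+01,  7.19910627e-02,
        3.04011733e-02, -1.07898668e-04]), 'tool_pos': array([0.24578027, 0.49147937, 0.20441305]), 'ee_rot': array([-3.13958052e+00, -1.95786940e-04,  2.67779361e+00]), 'wrist_force': array([ 0.52606229, -0.11460438, -0.93658307]), 'wrist_torque': array([-0.0594064 ,  0.01307984, -0.04003617]), 'finger_force': 0.0, 'width': 0.09397176929155601}
```

View pics/scene0.png

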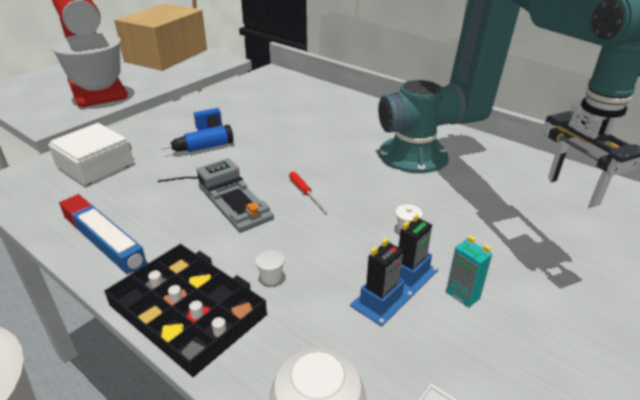

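View pics/top0.png

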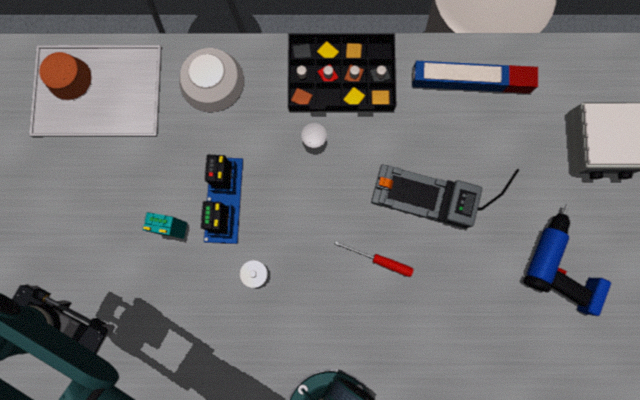

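The scene view shows the red-lamp pack at about (383,268), which is the far pocket and appears at (217,168) in the top view. The full pack is at (215,215) in the top view. Its backs face +y. The turquoise decoy is at (165,222), the charger is at (428,195) with its head to the right, and the screwdriver is at (375,258).

```bash
python3 - <<'E'
from h import *
d=np.load("top0.npz"); W=d["W"]; im=d["im"].astype(int)
e=np.load("scene0.npz")
def rect(P): 
    r=cv2.minAreaRect((P[:,:2]*1000).astype(np.float32)); return np.round(r[0]),np.round(r[1]),round(r[2],1)
def reg(n,u0,u1,v0,v1,zlo,zhi):
    P=W[v0:v1,u0:u1].reshape(-1,3); P=P[(P[:,2]>zlo)&(P[:,2]<zhi)]
    print(n,len(P),rect(P), "zmed",np.round(np.median(P[:,2]),4))
reg("flat top",195,240,145,190,.130,.142)
reg("full top",195,240,192,238,.130,.142)
reg("flat tabs",195,240,145,190,.145,.155)
reg("full tabs",195,240,192,238,.145,.155)
reg("teal",135,195,200,245,.1,.15)
reg("teal all",135,195,200,245,.015,.15)
reg("rackrim",195,250,150,245,.047,.058)
reg("charger all",365,482,158,230,.01,.09)
reg("head",365,485,158,230,.06,.075)
reg("bed",385,445,165,215,.017,.024)
reg("latch",370,400,170,195,.045,.07)
reg("crucible lid",235,275,255,295,.02,.1);reg("foil",295,335,115,155,.02,.1)
M=(im[...,2]>150)&(im[...,1]<60)&(im[...,0]<60); M[:240]=0; P=W[M]; print("screw handle",rect(P))
P=W[235:280,330:415].reshape(-1,3);P=P[P[:,2]>.004];print("screw",rect(P))
# fused cloud both cams
Ws=e["W"].reshape(-1,3)
for n,c in(("flat",W[168,217]),("full",W[215,214])):
    P=Ws[(np.abs(Ws[:,0]-c[0])<.06)&(np.abs(Ws[:,1]-c[1])<.06)&(Ws[:,2]>.07)&(Ws[:,2]<.128)]
    print(n,"scene side",rect(P),len(P))
E
```

```text
flat top 460 (array([567., 263.]), array([43., 61.]), 86.7) zmed 0.1375
full top 479 (array([460., 268.]), array([42., 62.]), 86.6) zmed 0.1374
flat tabs 39 (array([566., 248.]), array([ 5., 50.]), 88.2) zmed 0.1489
full tabs 36 (array([460., 253.]), array([ 6., 47.]), 88.3) zmed 0.1496
teal 594 (array([443., 387.]), array([63., 42.]), 80.6) zmed 0.1294
teal all 791 (array([443., 387.]), array([63., 43.]), 80.6) zmed 0.1283
rackrim 299 (array([513., 266.]), array([ 57., 184.]), 87.3) zmed 0.0522
charger all 4345 (array([ 518., -241.]), array([267., 103.]), 73.8) zmed 0.0243
head 1135 (array([ 518., -240.]), array([224., 100.]), 74.2) zmed 0.0652
bed 1536 (array([ 530., -199.]), array([155., 101.]), 74.3) zmed 0.0199
latch 112 (array([ 548., -132.]), array([32., 27.]), 78.2) zmed 0.0536
crucible lid 588 (array([332., 181.]), array([62., 61.]), 0.1) zmed 0.06
foil 501 (array([664.,  41.]), array([61., 58.]), 0.5) zmed 0.0595
screw handle (array([ 352., -152.]), array([96., 16.]), 67.6)
screw (array([ 371., -103.]), array([206., 107.]), 89.6)
flat scene side (array([580., 275.]), array([37., 73.]), 52.6) 732
full scene side (array([472., 280.]), array([37., 74.]), 54.2) 612
```

```bash
cat >> h.py <<'E'
from scipy.spatial.transform import Rotation as Ro
def frame(ax_y_az,tilt):
    """tool y along azimuth (deg) horizontally; tool z = down tilted by 'tilt' deg about tool y"""
    a=np.radians(ax_y_az); y=np.array([np.cos(a),np.sin(a),0]); z=np.array([0,0,-1.])
    return Ro.from_rotvec(y*np.radians(tilt))*Ro.from_matrix(np.stack([np.cross(y,z),y,z],1))
def go(p,R=None,o=None):
    o=o or get_obs(); C=Ro.from_euler("xyz",o["ee_rot"])
    R=R or C
    w=(C.inv()*R).as_rotvec()/.1
    print("now",np.round(o["tool_pos"],4),np.round(o["ee_rot"],3),"t",round(o["time"],2))
    dp=np.array(p)-o["tool_pos"]
    print("turn total",np.round(w,2)," shift in new tool axes",np.round(R.inv().apply(dp)/.04,3)," in present axes",np.round(C.inv().apply(dp)/.04,3))
E
python3 - <<'E'
from h import *
d=np.load("top0.npz"); W=d["W"]
P=W[155:232,362:485].reshape(-1,3);P=P[P[:,2]>.006]
cv=cv2.minAreaRect
best=[]
yv=lambda a:np.array([np.cos(a),np.sin(a)])
# yaw: minimise lateral extent of points z>.01
for a in np.radians(np.arange(72,77,.1)):
    x=np.array([np.sin(a),-np.cos(a)]); l=P[:,:2]@x; best.append((np.percentile(l,99.5)-np.percentile(l,.5),np.degrees(a)))
print(sorted(best)[:4])
a=np.radians(sorted(best)[0][1]); x=np.array([np.sin(a),-np.cos(a)]);y=yv(a)
l=P[:,:2]@x; m=P[:,:2]@y
H=P[:,2]
print("lat",np.percentile(l,[.5,1,50,99,99.5]))
for zl,zh in((.062,.07),(.035,.042),(.018,.022),(.03,.035),(.045,.06)):
    k=(H>zl)&(H<zh); print(zl,zh,k.sum(),"lat",np.percentile(l[k],[2,50,98]).round(4),"m",np.percentile(m[k],[0,2,10,50,90,98,100]).round(4))
c=np.percentile(l,[1,99]).mean(); k=abs(l-c)<.008
for q in np.arange(m.min(),m.max(),.004):
    kk=k&(m>=q)&(m<q+.004)
    if kk.any(): print(round(q,4),round(np.median(H[kk]),3),end="; ")
print()
f=frame(-2.8,-45); G=np.array([.567+.0004,.263+.008,.095]); dz=f.apply([0,0,1]); print("dz",dz)
go(G+.019*dz-.11*dz,f)
E
```

```text
[(np.float64(0.099856200145363), np.float64(74.19999999999987)), (np.float64(0.09990654105229224), np.float64(74.29999999999987)), (np.float64(0.09998468240537306), np.float64(74.09999999999988)), (np.float64(0.10001229508341258), np.float64(74.39999999999986))]
lat [0.51364298 0.51394397 0.56086062 0.61252754 0.61349918]
0.062 0.07 996 lat [0.5169 0.5638 0.6107] m [-0.2013 -0.1992 -0.1941 -0.1682 -0.1424 -0.1372 -0.1356]
0.035 0.042 306 lat [0.5141 0.5565 0.611 ] m [-0.1933 -0.1736 -0.1359 -0.1279  0.0136  0.032   0.0398]
0.018 0.022 1246 lat [0.5155 0.563  0.6104] m [-0.2135 -0.122  -0.1071 -0.0512  0.0103  0.0388  0.0422]
0.03 0.035 310 lat [0.5146 0.5499 0.6109] m [-0.2017 -0.1451 -0.1232 -0.002   0.0226  0.0254  0.0389]
0.045 0.06 219 lat [0.5137 0.561  0.6131] m [-0.2016 -0.1949 -0.1702  0.0077  0.0321  0.037   0.0396]
-0.2244 0.015; -0.2204 0.014; -0.2164 0.02; -0.2044 0.062; -0.2004 0.064; -0.1964 0.065; -0.1924 0.066; -0.1884 0.065; -0.1844 0.067; -0.1804 0.066; -0.1764 0.065; -0.1724 0.065; -0.1684 0.066; -0.1644 0.066; -0.1604 0.066; -0.1564 0.066; -0.1524 0.066; -0.1484 0
[... 203 characters left out ...]
 0.02; -0.0884 0.018; -0.0844 0.019; -0.0804 0.02; -0.0764 0.018; -0.0724 0.021; -0.0684 0.019; -0.0644 0.019; -0.0604 0.019; -0.0564 0.018; -0.0524 0.021; -0.0484 0.019; -0.0444 0.02; -0.0404 0.019; -0.0364 0.02; -0.0324 0.02; -0.0284 0.019; -0.0244 0.019; -0.0204 0.018; -0.0164 0.019; -0.0124 0.02; -0.0084 0.019; -0.0044 0.02; -0.0004 0.019; 0.0036 0.043; 0.0076 0.047; 0.0116 0.053; 0.0156 0.055; 0.0196 0.056; 0.0236 0.054; 0.0276 0.053; 0.0316 0.055; 0.0356 0.02; 0.0396 0.019; 
dz [-0.034542   -0.70626259 -0.70710678]
now [0.2458 0.4915 0.2044] [-3.14  -0.     2.678] t 0.1
turn total [ 4.51 -6.93 10.94]  shift in new tool axes [-1.681  8.3    3.274]  in present axes [-9.009  0.142  1.125]
```

>>> drive_tool --pt "0 0 -1 0 0 1" --pt "0 0 -1 0 0 1" --pt "0 0 -1 0 0 1" --pt "0 0 0 0 0 1" --pt "0 0 0 0 0 1" --pt "0 0 0 0 0 1" --pt "0 0 0 0 0 1" --pt "0 0 0 0 0 1" --pt "0 0 0 0 0 1" --pt "0 0 0 0 0 1" --pt "0 0 0 0 0 1" --pt "0 0 0 0 0 0.5" --gripper 0

```text
time: 1.6
tool_pos: [0.246, 0.4917, 0.3248]
ee_rot: [-3.141, 0.001, 1.526]
wrist_force: [0.2, -0.5, 0.6]
width: 0.0941
finger_force: 0.0
```

>>> drive_tool --pt "0 0.9 0 0 -1 0" --pt "0 0.9 0 0 -1 0" --pt "0 0.9 0 0 -1 0" --pt "0 0.9 0 0 -1 0" --pt "0 0.9 0 0 -1 0" --pt "0 0.9 0 0 -1 0" --pt "0 0.9 0 0 -1 0" --pt "0 0.9 0 0 -0.85 0" --pt "0 0.9 0 0 0 0" --pt "0 0 0 0 0 0"

```text
time: 2.85
tool_pos: [0.5302, 0.4204, 0.2908]
ee_rot: [3.103, 0.765, 1.522]
wrist_force: [-0.1, 0.1, 0.3]
width: 0.0944
finger_force: 0.0
```

```bash
python3 - <<'E'
from h import *
f=frame(-2.8,-45); G=np.array([.5674,.271,.095]); dz=f.apply([0,0,1])
go(G+.019*dz-.11*dz,f); print(get_obs()["joint_positions"].round(2))
E
```

```text
now [0.5302 0.4204 0.2908] [3.103 0.765 1.522] t 2.85
turn total [ 0.39 -0.21 -0.  ]  shift in new tool axes [0.855 1.111 3.793]  in present axes [0.776 0.961 3.85 ]
[ 0.83  0.89  0.27 -0.8   2.42  0.36]
```

>>> drive_tool --pt "0.2 0 0.6 0.1 -0.05 0" --pt "0.2 0 0.6 0.1 -0.05 0" --pt "0.2 0.3 0.6 0.1 -0.05 0" --pt "0.2 0.3 0.4 0.1 -0.05 0" --pt "0 0.3 0 0 0 0" --pt "0 0 0 0 0 0"

```text
time: 3.6
tool_pos: [0.5656, 0.3821, 0.2067]
ee_rot: [3.141, 0.784, 1.523]
wrist_force: [0.2, 1.5, 1.0]
width: 0.0943
finger_force: 0.0
```

```bash
python3 - <<'E'
from h import *
f=frame(-2.8,-45); G=np.array([.5674,.271,.095]); dz=f.apply([0,0,1])
go(G+.019*dz-.09*dz,f); print(get_obs()["joint_positions"].round(2))
E
```

```text
now [0.5656 0.3821 0.2067] [3.141 0.784 1.523] t 3.6
turn total [ 0.01 -0.02  0.  ]  shift in new tool axes [0.014 0.18  2.16 ]  in present axes [0.01  0.177 2.16 ]
[ 0.76  0.87  0.48 -0.7   2.28  0.47]
```

>>> drive_tool --pt "0 0.18 0.5 0 0 0" --pt "0 0 0.8 0 0 0" --pt "0 0 0.8 0 0 0" --pt "0 0 0.8 0 0 0" --pt "0 0 0.8 0 0 0" --pt "0 0 0.5 0 0 0" --pt "0 0 0.2 0 0 0" --pt "0 0 0 0 0 0"

```text
time: 4.6
tool_pos: [0.5664, 0.258, 0.0825]
ee_rot: [3.141, 0.784, 1.524]
wrist_force: [0.2, 0.5, -0.4]
width: 0.0939
finger_force: 0.0
```

```bash
python3 - <<'E'
from h import *
f=frame(-2.8,-45); G=np.array([.5674,.271,.095]); dz=f.apply([0,0,1])
go(G+.019*dz,f); s=snapshot("top"); a=cv2.resize(s["image"][130:260,130:270],None,fx=4,fy=4)
s=snapshot("scene"); b=cv2.resize(s["image"][190:320,330:470],None,fx=4,fy=4)
cv2.imwrite("pics/g1.png",cv2.resize(np.hstack([a,b]),(800,372)))
E
```

```text
now [0.5664 0.258  0.0825] [3.141 0.784 1.524] t 4.6
turn total [ 0.02 -0.01  0.02]  shift in new tool axes [0.009 0.009 0.025]  in present axes [0.009 0.009 0.025]
```

View pics/g1.png

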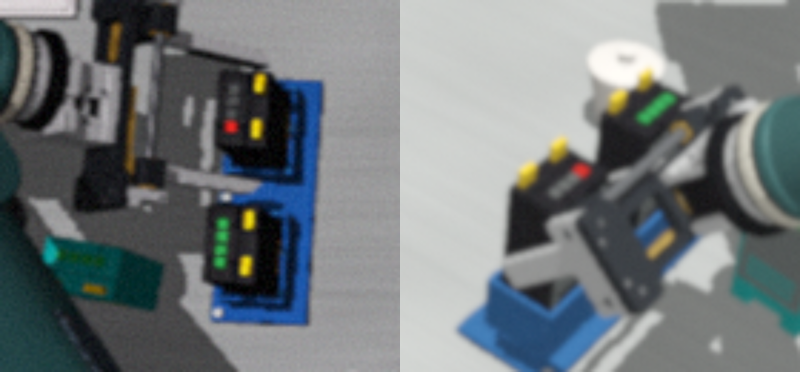

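The fingers straddle the red-lamp pack (lamp at crop pixel (232,127)), clear of the full pack and the turquoise one. I'll close the gripper and then lift.

>>> drive_tool --pt "0 0 0 0 0 0" --pt "0 0 0 0 0 0" --pt "0 0 0 0 0 0" --pt "0 0 0 0 0 0" --pt "0 0 0 0 0 0" --pt "0 0 0 0 0 0" --pt "0 0 0 0 0 0" --pt "0 0 0 0 0 0" --gripper 1

```text
time: 5.7
tool_pos: [0.5667, 0.2576, 0.0821]
ee_rot: [3.141, 0.785, 1.524]
wrist_force: [2.9, -0.1, 1.1]
width: 0.0619
finger_force: 30.0
```

>>> drive_tool --pt "-0.2 0 -0.2 0 0 0" --pt "-0.4 0 -0.4 0 0 0" --pt "-0.5 0 -0.5 0 0 0" --pt "-0.5 0 -0.5 0 0 0" --pt "-0.5 0 -0.5 0 0 0" --pt "0 0 0 0 0 0"

```text
time: 6.45
tool_pos: [0.5663, 0.2583, 0.2049]
ee_rot: [3.136, 0.781, 1.52]
wrist_force: [-0.8, 0.1, -4.0]
width: 0.0618
finger_force: 29.9
```

>>> drive_tool --pt "-0.4 0 0.4 0 0 0" --pt "-0.6 0 0.6 0 0 0" --pt "-0.6 0 0.6 0 0 0" --pt "-0.6 0 0.6 0 0 0" --pt "-0.6 0 0.6 0 0 0" --pt "-0.6 0 0.6 0 0 0" --pt "0 -0.2 0 0 0.5 0" --pt "0 -0.2 0 0 1 0" --pt "0 -0.2 0 0 1 0" --pt "0 -0.2 0 0 1 0" --pt "0 -0.2 0 0 1 0" --pt "0 -0.2 0 0 1 0" --pt "0 -0.2 0 0 1 0" --pt "0 -0.2 0 0 1 0" --pt "0 -0.2 0 0 1 0" --pt "0 -0.2 0 0 1 0" --pt "0 -0.2 0 0 1 0" --pt "0 -0.2 0 0 1 0" --pt "0 -0.2 0 0 1 0" --pt "0 0 0 0 0 0"

```text
time: 8.95
tool_pos: [0.4516, 0.0689, 0.1982]
ee_rot: [-3.134, -0.464, 1.519]
wrist_force: [0.2, -0.4, -4.0]
width: 0.0616
finger_force: 30.0
```

```bash
python3 - <<'E'
from h import *
f=frame(-15.8,45)
go([.4527,.0519,.0176+.08],f); print(get_obs()["joint_positions"].round(2))
E
```

```text
now [0.4516 0.0689 0.1982] [-3.134 -0.464  1.519] t 8.95
turn total [-1.39  3.21  1.81]  shift in new tool axes [-2.063  0.143  1.495]  in present axes [-1.503  0.065  2.061]
[-0.32 -0.11  1.66  0.45  1.72 -0.23]
```

>>> drive_tool --pt "0 0 0 -0.35 0.8 0.45" --pt "0 0 0 -0.35 0.8 0.45" --pt "0 0 0 -0.35 0.8 0.45" --pt "0 0 0 -0.35 0.8 0.45" --pt "-0.5 0.1 0.35 0 0 0" --pt "-0.5 0 0.4 0 0 0" --pt "-0.5 0 0.4 0 0 0" --pt "-0.5 0 0.35 0 0 0" --pt "0 0 0 0 0 0"

```text
time: 10.07
tool_pos: [0.4528, 0.0565, 0.0997]
ee_rot: [3.138, -0.786, 1.302]
wrist_force: [-0.1, 0.2, -3.8]
width: 0.0617
finger_force: 30.0
```

```bash
python3 - <<'E'
from h import *
f=frame(-15.8,45)
go([.4527,.0519,.0176],f); print(get_obs()["joint_positions"].round(2))
for n,sl in(("top",np.s_[130:280,230:400]),("scene",np.s_[130:280,270:440])):
    s=snapshot(n); W=cloud(s); globals()[n]=cv2.resize(s["image"][sl],(400,353))
    if n=="scene": sc=W
cv2.imwrite("pics/l1.png",np.hstack([top,scene]))
E
```

```text
now [0.4528 0.0565 0.0997] [ 3.138 -0.786  1.302] t 10.07
turn total [-0.02 -0.    0.05]  shift in new tool axes [-1.531  0.028  1.372]  in present axes [-1.531  0.023  1.371]
[-0.57 -0.04  1.94  0.74  1.55 -0.44]
```

View pics/l1.png

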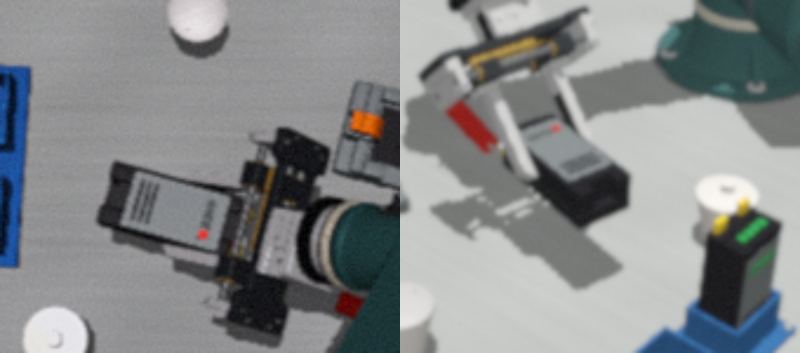

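>>> drive_tool --pt "-0.3 0 0.2 0 0 0" --pt "-0.4 0 0.3 0 0 0" --pt "-0.4 0 0.4 0 0 0" --pt "-0.2 0 0.25 0 0 0" --pt "-0.1 0 0.1 0 0 0" --pt "-0.05 0 0.05 0 0 0" --pt "0 0 0 0 0 0"

```text
time: 11.05
tool_pos: [0.4543, 0.0512, 0.0242]
ee_rot: [3.129, -0.787, 1.306]
wrist_force: [-0.2, 0.5, -3.5]
width: 0.0619
finger_force: 30.0
```

Lower in small steps until it touches.

>>> drive_tool --pt "-0.05 0 0.05 0 0 0" --pt "-0.05 0 0.05 0 0 0" --pt "0 0 0 0 0 0"

```text
time: 11.42
tool_pos: [0.4539, 0.0515, 0.0181]
ee_rot: [3.131, -0.787, 1.305]
wrist_force: [-0.4, -0.1, -3.7]
width: 0.0619
finger_force: 30.0
```

>>> drive_tool --pt "-0.03 0 0.03 0 0 0" --pt "0 0 0 0 0 0"

```text
time: 11.68
tool_pos: [0.4543, 0.0515, 0.0175]
ee_rot: [3.13, -0.789, 1.307]
wrist_force: [-2.8, -2.8, 3.0]
width: 0.0623
finger_force: 30.0
```

>>> drive_tool --pt "0 0 0 0 0 0" --pt "0 0 0 0 0 0" --pt "0 0 0 0 0 0" --pt "0 0 0 0 0 0" --pt "0 0 0 0 0 0" --gripper 0

```text
time: 12.3
tool_pos: [0.4541, 0.0514, 0.0165]
ee_rot: [3.13, -0.787, 1.306]
wrist_force: [0.5, 0.2, -0.0]
width: 0.0941
finger_force: 0.0
```

>>> drive_tool --pt "0 0 -0.5 0 0 0" --pt "0 0 -1 0 0 0" --pt "0 0 -1 0 0 0" --pt "0 0 -1 0 0 0" --pt "0 0 0 0 -1 0" --pt "0 0 0 0 -1 0" --pt "0 0 0 0 -1 0" --pt "0 0 0 0 -1 0" --pt "0 0 0 0 -1 0" --pt "0 0 0 0 -1 0" --pt "0 0 0 0 -1 0" --pt "0 0 0 0 -0.85 0" --pt "0 0 0 0 0 0"

```text
time: 13.92
tool_pos: [0.4267, -0.0425, 0.1153]
ee_rot: [3.134, -0.003, 1.301]
wrist_force: [-0.5, -0.3, -0.5]
width: 0.0935
finger_force: 0.0
```

```bash
python3 - <<'E'
from h import *
s=snapshot("top"); W=cloud(s); P=W[100:280,200:400].reshape(-1,3)
P=P[(P[:,2]>.034)&(P[:,2]<.048)&(P[:,0]>.38)&(P[:,0]<.56)&(P[:,1]>-.04)&(P[:,1]<.16)]
print(len(P),cv2.minAreaRect((P[:,:2]*1000).astype(np.float32)),np.median(P[:,2]))
im=s["image"][130:280,230:400]; cv2.imwrite("pics/l2.png",cv2.resize(im,None,fx=4,fy=4))
o=get_obs(); print(o["tool_pos"],o["ee_rot"])
E
```

```text
1090 ((457.5969543457031, 69.97967529296875), (112.40953826904297, 62.15824890136719), 74.09192657470703) 0.041810574116634656
[ 0.42651276 -0.04309983  0.11517397] [ 3.1343153  -0.00337626  1.29986735]
```

View pics/l2.png

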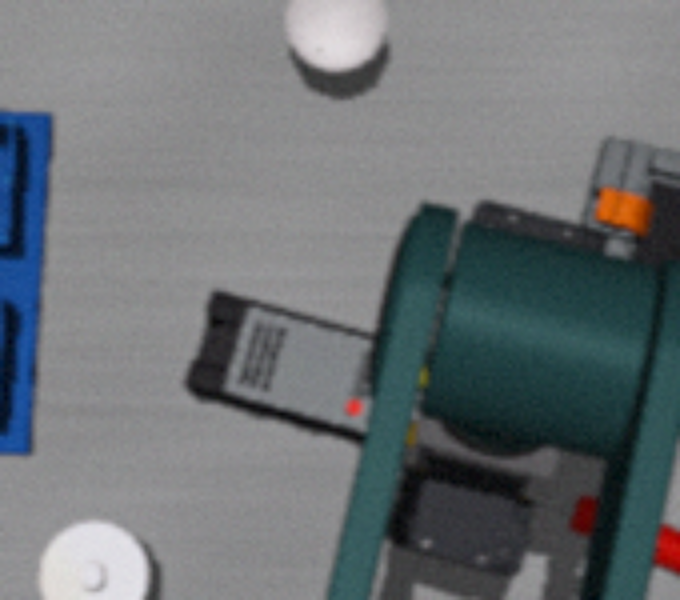

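```bash
python3 - <<'E'
from h import *
go([.4599,.0779,.007],frame(-15.85,0))
E
```

```text
now [ 0.4265 -0.0431  0.1152] [ 3.134e+00 -3.000e-03  1.300e+00] t 13.97
turn total [ 0.07 -0.03  0.06]  shift in new tool axes [ 3.138 -0.023  2.704]  in present axes [ 3.129 -0.025  2.715]
```

>>> drive_tool --pt "0.6 0 0 0.07 0 0.06" --pt "0.7 0 0 0 0 0" --pt "0.7 0 0 0 0 0" --pt "0.7 0 0.3 0 0 0" --pt "0.44 0 0.5 0 0 0" --pt "0 0 0.6 0 0 0" --pt "0 0 0.6 0 0 0" --pt "0 0 0.5 0 0 0" --pt "0 0 0.2 0 0 0" --pt "0 0 0 0 0 0"

```text
time: 15.22
tool_pos: [0.4608, 0.0765, 0.0072]
ee_rot: [-3.141, -0.002, 1.291]
wrist_force: [-0.4, 1.3, 0.2]
width: 0.0939
finger_force: 0.0
```

```bash
python3 - <<'E'
from h import *
go([.4599,.0779,.007],frame(-15.85,0))
E
```

```text
now [0.4608 0.0765 0.0072] [-3.141e+00 -2.000e-03  1.291e+00] t 15.22
turn total [-0.01 -0.02 -0.04]  shift in new tool axes [ 0.027 -0.032  0.006]  in present axes [ 0.027 -0.032  0.006]
```

>>> drive_tool --pt "0 -0.03 0 0 0 0" --pt "0 0 0 0 0 0" --pt "0 0 0 0 0 0" --pt "0 0 0 0 0 0" --pt "0 0 0 0 0 0" --pt "0 0 0 0 0 0" --pt "0 0 0 0 0 0" --pt "0 0 0 0 0 0" --gripper 1

```text
time: 16.23
tool_pos: [0.4607, 0.0775, 0.0081]
ee_rot: [3.139, -0.003, 1.292]
wrist_force: [1.7, -0.7, 3.0]
width: 0.0618
finger_force: 30.0
```

>>> drive_tool --pt "0 0 -0.2 0 0 0" --pt "0 0 -0.5 0 0 0" --pt "0 0 -0.8 0 0 0" --pt "0 0 -0.8 0 0 0" --pt "0 0 -0.8 0 0 0" --pt "0 0 -0.4 0 0 0" --pt "0 0 0 0 0 0"

```text
time: 17.1
tool_pos: [0.4598, 0.0772, 0.1478]
ee_rot: [3.141, -0.002, 1.292]
wrist_force: [-0.4, 0.3, -4.5]
width: 0.0616
finger_force: 30.0
```

```bash
python3 - <<'E'
from h import *
o=get_obs(); p=o["tool_pos"]; print(p,o["ee_rot"])
for n in("top","scene"):
    s=snapshot(n); W=cloud(s); R=cv2.Rodrigues(np.array(s["rvec"],float))[0]
    q,_=cv2.projectPoints(p.reshape(1,3),s["rvec"],s["tvec"],np.array([[s["fx"],0,s["cx"]],[0,s["fy"],s["cy"]],[0,0,1]]),None); u,v=q[0,0].astype(int); print(n,u,v)
    sub=s["image"][max(v-75,0):v+75,max(u-85,0):u+85]; globals()[n]=cv2.resize(sub,(400,353))
    np.savez(n+"3.npz",W=W,im=s["image"])
cv2.imwrite("pics/l3.png",np.hstack([top,scene]))
E
```

```text
[0.45981886 0.07719467 0.14775555] [ 3.14051410e+00 -2.40382649e-03  1.29178977e+00]
top 295 214
scene 343 188
```

View pics/l3.png

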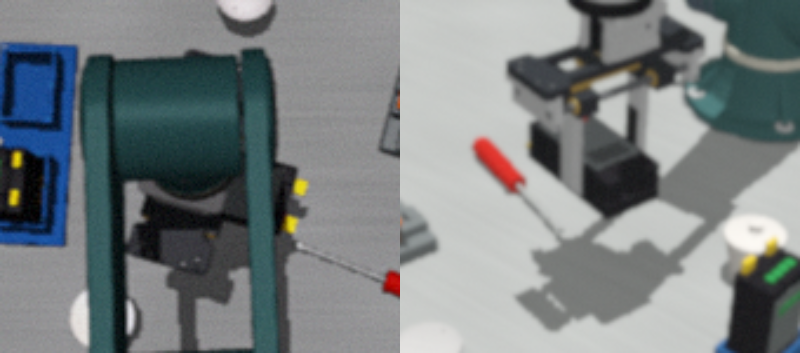

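Top view of the lifted pack: it is held level, with its yellow tabs at crop (298,187) and (291,222), pointing toward the charger. I'll check the tab position from depth, then work out the insertion pose.

```bash
cat >> h.py <<'E'
O=np.array([.5281,-.2033,0]); CY=np.radians(74.2)
ey=np.array([np.cos(CY),np.sin(CY),0]); ex=np.array([np.sin(CY),-np.cos(CY),0]); ez=np.array([0,0,1.])
PY,PZ=-12.9,48.2   # TCP in the pack (mm)
def chg(th,Ty,Tz,lat=0):
    t=np.radians(th); py=-np.sin(t)*ey+np.cos(t)*ez; pz=-np.cos(t)*ey-np.sin(t)*ez
    p=O+(lat*ex+Ty*ey+Tz*ez+(PY+18)*py+(PZ-142)*pz)/1000
    return p,frame(-15.8,th)
def where():
    o=get_obs(); C=Ro.from_euler("xyz",o["ee_rot"]).as_matrix(); py=-C[:,2]; pz=-C[:,0]
    d=(o["tool_pos"]-O)*1000
    f=lambda v:np.round([v@ex,v@ey,v@ez],1)
    print("T",f(d+py*(-18-PY)+pz*(142-PZ)),"heel",f(d+py*(-21-PY)-pz*PZ),"tilt",np.degrees(np.arcsin(-pz[2])).round(1),"yawerr",np.degrees(np.arctan2(C[1,0],C[0,0])-CY).round(2))
E
python3 - <<'E'
from h import *
d=np.load("top3.npz");W=d["W"];im=d["im"].astype(int)
M=(im[...,2]>150)&(im[...,1]>130)&(im[...,0]<90)&(np.abs(W[...,0]-.44)<.08)&(np.abs(W[...,1]+.01)<.08)&(W[...,2]>.1)
P=W[M];o=get_obs();D=(P-o["tool_pos"])*1000
print(len(P),"along -pz",np.percentile(D@ey,[5,50,95]).round(1),"lat",np.percentile(D@ex,[5,50,95]).round(1),"z",np.percentile(D[:,2],[10,50,90]).round(1),"expected -93.8..-81.8, lat +-25, top",(-12-PY))
where()
go(*chg(20,-40,60))
E
```

```text
50 along -pz [-93.1 -89.1 -84.6] lat [-23.   12.3  23.1] z [0.4 2.8 4.7] expected -93.8..-81.8, lat +-25, top 0.9000000000000004
T [-143.5  157.1  140.6] heel [-143.   299.2  137.7] tilt 0.1 yawerr -0.19
now [0.4587 0.0771 0.1458] [-3.139e+00 -1.000e-03  1.292e+00] t 17.2
turn total [-0.02  3.48 -0.04]  shift in new tool axes [-5.223  3.579 -0.6  ]  in present axes [-5.103  3.599  1.207]
```

>>> drive_tool --pt "-0.4 0.3 0 0 0 0" --pt "-0.7 0.5 0 0 0.3 0" --pt "-0.7 0.5 0 0 0.6 0" --pt "-0.7 0.5 0 0 0.6 0" --pt "-0.7 0.5 0 0 0.6 0" --pt "-0.7 0.5 0 0 0.6 0" --pt "-0.7 0.5 0 0 0.6 0" --pt "-0.4 0.3 0 0 0.18 0" --pt "0 0 0 0 0 0"

```text
time: 18.32
tool_pos: [0.5426, -0.1531, 0.1178]
ee_rot: [-3.136, -0.351, 1.287]
wrist_force: [-0.8, -0.4, -3.9]
width: 0.0619
finger_force: 30.0
```

```bash
python3 - <<'E'
from h import *
where(); go(*chg(20,-55,30))
E
```

```text
T [ -0.4 -34.1  80.8] heel [  0.6 100.3 126.7] tilt 20.1 yawerr -0.46
now [ 0.5426 -0.1531  0.1178] [-3.136 -0.351  1.287] t 18.32
turn total [-0.03 -0.02 -0.08]  shift in new tool axes [-0.926 -0.007  1.017]  in present axes [-0.927  0.003  1.016]
```

>>> drive_tool --pt "-0.25 0 0.25 -0.03 0 -0.08" --pt "-0.4 0 0.4 0 0 0" --pt "-0.25 0 0.3 0 0 0" --pt "0 0 0 0 0 0" --pt "0 0 0 0 0 0"

```text
time: 18.95
tool_pos: [0.5389, -0.1718, 0.0735]
ee_rot: [3.134, -0.35, 1.301]
wrist_force: [0.3, -0.0, -4.6]
width: 0.0617
finger_force: 30.0
```

```bash
python3 - <<'E'
from h import *
where(); go(*chg(20,-60,22.5))
for n in("top","scene"):
    s=snapshot(n); sl=np.s_[150:235,365:485] if n=="top" else np.s_[140:250,170:310]
    globals()[n]=cv2.resize(s["image"][sl],(400,320))
cv2.imwrite("pics/i1.png",np.hstack([top,scene]))
E
```

```text
T [  2.4 -53.1  36.5] heel [ 1.6 81.3 82.4] tilt 20.1 yawerr 0.34
now [ 0.5389 -0.1718  0.0735] [ 3.134 -0.35   1.301] t 18.95
turn total [ 0.05 -0.01  0.06]  shift in new tool axes [-0.282 -0.045  0.273]  in present axes [-0.282 -0.048  0.273]
```

View pics/i1.png

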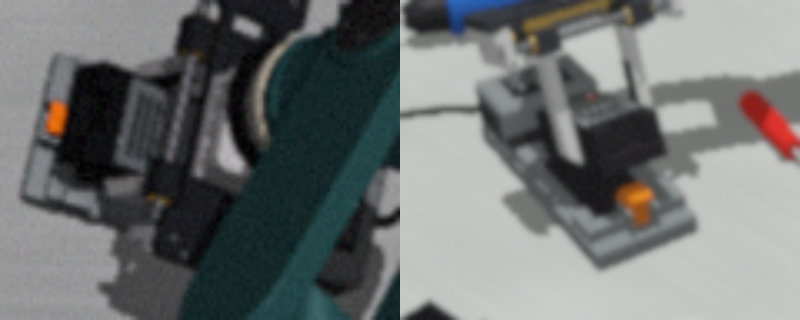

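Top view: the pack is nose-down behind the lip, its butt end is just short of the latch at (57,120), and it is laterally centred. I'll move on to the slot entry.

>>> drive_tool --pt "-0.15 -0.02 0.14 0.03 0 0.03" --pt "-0.13 -0.01 0.13 0 0 0" --pt "0 0 0 0 0 0" --pt "0 0 0 0 0 0"

```text
time: 19.55
tool_pos: [0.5356, -0.1782, 0.0591]
ee_rot: [3.139, -0.351, 1.297]
wrist_force: [-0.8, 0.0, -2.6]
width: 0.0617
finger_force: 30.0
```

```bash
python3 - <<'E'
from h import *
where();where(); go(*chg(20,-68,22.5))
E
```

```text
T [  0.6 -60.1  22.1] heel [ 0.3 74.3 68.1] tilt 20.1 yawerr 0.12
T [  0.6 -60.1  22.1] heel [ 0.3 74.3 68.1] tilt 20.1 yawerr 0.12
now [ 0.5356 -0.1782  0.0591] [ 3.139 -0.351  1.297] t 19.55
turn total [ 0.02 -0.01  0.02]  shift in new tool axes [-0.181 -0.009 -0.073]  in present axes [-0.181 -0.01  -0.073]
```

>>> drive_tool --pt "-0.09 0 -0.035 0 0 0" --pt "-0.09 0 -0.035 0 0 0" --pt "-0.09 0 -0.03 0 0 0" --pt "0 0 0 0 0 0" --pt "0 0 0 0 0 0"

```text
time: 20.18
tool_pos: [0.5325, -0.1893, 0.0593]
ee_rot: [3.139, -0.35, 1.297]
wrist_force: [0.3, 0.5, -3.4]
width: 0.0619
finger_force: 30.0
```

```bash
python3 - <<'E'
from h import *
where(); go(*chg(20,-75,22.5))
E
```

```text
T [  0.7 -71.7  22.3] heel [ 0.4 62.7 68.2] tilt 20.1 yawerr 0.13
now [ 0.5325 -0.1893  0.0593] [ 3.139 -0.35   1.297] t 20.18
turn total [ 0.02 -0.01  0.02]  shift in new tool axes [-0.076 -0.011 -0.031]  in present axes [-0.076 -0.012 -0.031]
```

>>> drive_tool --pt "-0.08 0 -0.03 0 0 0" --pt "0 0 0 0 0 0" --pt "-0.02 0 0.095 0 -0.44 0" --pt "-0.02 0 0.095 0 -0.44 0" --pt "0 0 0 0 0 0" --pt "0 0 0 0 0 0"

```text
time: 20.92
tool_pos: [0.532, -0.1913, 0.0516]
ee_rot: [3.139, -0.262, 1.298]
wrist_force: [0.5, -0.2, -5.2]
width: 0.0617
finger_force: 30.0
```

```bash
python3 - <<'E'
from h import *
where(); go(*chg(10,-78.5,22.5)); print(get_obs()["wrist_torque"])
E
```

```text
T [  0.7 -76.7  22.4] heel [ 0.3 61.2 56.3] tilt 15.0 yawerr 0.16
now [ 0.532  -0.1913  0.0516] [ 3.139 -0.262  1.298] t 20.93
turn total [ 0.02 -0.88  0.03]  shift in new tool axes [-0.023 -0.011  0.195]  in present axes [-0.04  -0.012  0.192]
[-0.28078962  0.15682591  0.03790335]
```

>>> drive_tool --pt "-0.02 0 0.095 0 -0.44 0" --pt "-0.02 0 0.1 0 -0.44 0" --pt "0 0 0 0 0 0" --pt "0 0 0 0 0 0"

```text
time: 21.42
tool_pos: [0.5325, -0.1922, 0.0443]
ee_rot: [3.137, -0.174, 1.297]
wrist_force: [0.5, -2.9, -0.9]
width: 0.0619
finger_force: 30.0
```

```bash
python3 - <<'E'
from h import *
where(); go(*chg(5,-79.5,22.5)); print(get_obs()["wrist_torque"])
E
```

```text
T [  1.3 -79.6  23. ] heel [ 1.1 60.8 44.7] tilt 10.0 yawerr 0.1
now [ 0.5325 -0.1922  0.0443] [ 3.137 -0.174  1.297] t 21.43
turn total [ 0.04 -0.87  0.01]  shift in new tool axes [ 0.021 -0.029  0.216]  in present axes [ 0.002 -0.03   0.217]
[-0.48090826  0.12863601 -0.0560297 ]
```

>>> drive_tool --pt "0 -0.01 0.105 0 -0.44 0" --pt "0 -0.01 0.11 0 -0.44 0" --pt "0 0 0 0 0 0" --pt "0 0 0 0 0 0"

```text
time: 21.92
tool_pos: [0.532, -0.1909, 0.0353]
ee_rot: [3.138, -0.086, 1.296]
wrist_force: [1.8, -3.5, -2.9]
width: 0.0617
finger_force: 30.0
```

```bash
python3 - <<'E'
from h import *
where(); go(*chg(0,-80,23)); print(get_obs()["wrist_torque"])
E
```

```text
T [  0.5 -80.   22.2] heel [ 0.3 61.7 31.4] tilt 4.9 yawerr 0.08
now [ 0.532  -0.1909  0.0353] [ 3.138 -0.086  1.296] t 21.93
turn total [ 0.04 -0.86  0.01]  shift in new tool axes [ 0.019 -0.008  0.18 ]  in present axes [ 0.004 -0.009  0.181]
[-1.20643438 -0.02962006 -0.08111747]
```

>>> drive_tool --pt "0 0 0.09 0 -0.43 0" --pt "0 0 0.09 0 -0.43 0" --pt "0 0 0 0 0 0" --pt "0 0 0 0 0 0"

```text
time: 22.42
tool_pos: [0.5324, -0.1894, 0.0285]
ee_rot: [3.138, -0.002, 1.296]
wrist_force: [2.9, -0.3, -0.5]
width: 0.0618
finger_force: 30.0
```

```bash
python3 - <<'E'
from h import *
where(); go(*chg(0,-80,23)); print(get_obs()["wrist_torque"])
E
```

```text
T [  0.5 -79.2  23.2] heel [ 0.4 62.8 20.5] tilt 0.1 yawerr 0.07
now [ 0.5324 -0.1894  0.0285] [ 3.138e+00 -2.000e-03  1.296e+00] t 22.43
turn total [ 0.04 -0.02  0.01]  shift in new tool axes [-0.02  -0.01   0.011]  in present axes [-0.02 -0.01  0.01]
[-0.5736636  -0.23926939  0.05051874]
```

>>> drive_tool --pt "-0.02 0 0.03 0 -0.1 0" --pt "0 0 0.03 0 -0.1 0" --pt "0 0 0 0 0 0" --pt "0 0 0 0 0 0"

```text
time: 22.92
tool_pos: [0.5323, -0.1898, 0.028]
ee_rot: [3.137, 0.018, 1.296]
wrist_force: [-0.1, -0.3, 9.0]
width: 0.0619
finger_force: 30.0
```

```bash
python3 - <<'E'
from h import *
where(); print(get_obs()["wrist_torque"])
s=snapshot("top"); W=cloud(s); P=W[160:225,365:425].reshape(-1,3)-O
P=P*1000; x,y,z=P@ex,P@ey,P[:,2]
k=(z>44)&(abs(x)<9)&(y>40)&(y<90)
for q in range(40,90,3):
    j=(abs(x)<9)&(y>=q)&(y<q+3)
    if j.any(): print(q,np.median(z[j]).round(1),end="; ")
E
```

```text
T [  0.5 -79.8  24.6] heel [ 0.4 62.1 19. ] tilt -1.0 yawerr 0.06
[0.301477   0.36325583 0.03024686]
58 44.2; 61 49.1; 64 49.6; 67 55.3; 70 55.8; 73 55.9; 76 55.3; 79 55.2; 82 54.1; 85 54.0; 88 20.0;
```

>>> drive_tool --pt "0 0 -0.02 0 0 0" --pt "0 0 0 0 0 0" --pt "0 0 0 0 0 0" --pt "0 0 0 0 0 0" --pt "0 0 0 0 0 0" --pt "0 0 0 0 0 0" --gripper 0

```text
time: 23.72
tool_pos: [0.5315, -0.1902, 0.0263]
ee_rot: [3.139, 0.02, 1.296]
wrist_force: [0.4, -0.4, -0.3]
width: 0.0941
finger_force: 0.0
```

>>> drive_tool --pt "0 0 -0.3 0 0 0" --pt "0 0 -0.7 0 0 0" --pt "0 0 -0.9 0 0 0" --pt "0 0 -0.9 0 0 0" --pt "0 0 -0.9 0 0 0" --pt "0 -0.9 -0.5 0 0 0" --pt "0 -0.9 0 0 0 0" --pt "0 -0.9 0 0 0 0" --pt "0 -0.9 0 0 0 0" --pt "0 -0.9 0 0 0 0" --pt "0 -0.7 0 0 0 0" --pt "0 0 0 0 0 0"

```text
time: 25.22
tool_pos: [0.3312, -0.1304, 0.1951]
ee_rot: [3.136, 0.021, 1.296]
wrist_force: [0.4, -0.4, 0.9]
width: 0.0937
finger_force: 0.0
```

```bash
python3 - <<'E'
from h import *
s=snapshot("top"); W=cloud(s); Q=(W.reshape(-1,3)-O)*1000
x,y,z=Q@ex,Q@ey,Q[:,2]
j=(abs(x)<27)&(abs(y)<100)&(z>55)&(z<70)
for q in range(-80,92,6):
    j=(abs(x)<9)&(y>=q)&(y<q+6)
    if j.any(): print(q,np.nanmedian(z[j]).round(1),end="; ")
a=cv2.resize(s["image"][140:290,330:490],(400,375)); s=snapshot("scene"); b=cv2.resize(s["image"][140:250,170:287],(400,375))
cv2.imwrite("pics/f.png",np.hstack([a,b])); cv2.imwrite("pics/f2.png",s["image"])
E
```

```text
-80 38.0; -74 39.8; -68 61.6; -62 60.1; -56 62.7; -50 61.7; -44 61.9; -38 61.9; -32 61.9; -26 61.7; -20 61.0; -14 62.0; -8 62.4; -2 62.2; 4 61.3; 10 62.1; 16 61.2; 22 61.7; 28 61.2; 34 62.1; 40 61.5; 46 60.2; 52 36.2; 58 47.4; 64 53.4; 70 54.4; 76 53.6; 82 55.2; 88 19.8;
```

View pics/f.png

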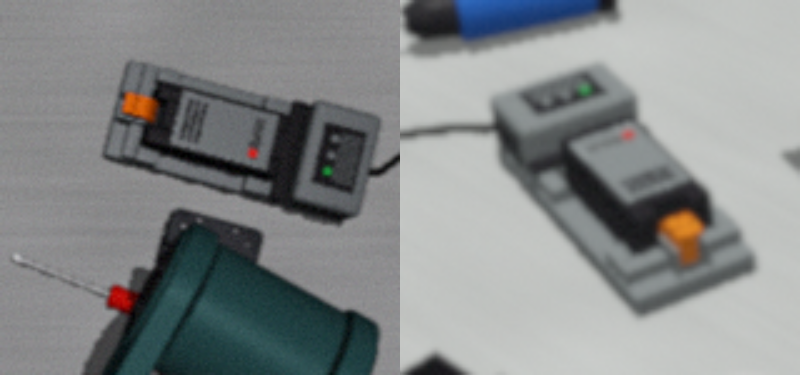

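View pics/f2.png

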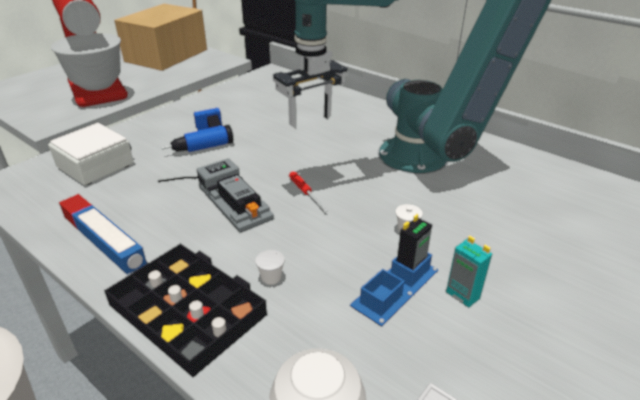

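The pack lies flat: its back is at a uniform 62 mm and the orange latch at (683,235) sits over the notch. The charger's green lamp is lit at (328,170). The full pack still stands in the rack and everything else is where it was.

```bash
python3 -c "
from bench import close_job; print(close_job())"
```

```text
the job is handed in; nothing more can be done
None
```

The run-down pack is seated flat on the charger with the latch snapped over it, the full pack is still in its pocket, nothing else was moved, and the job is handed in at about 25 s of the 58 s allowed.

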